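# Tea for the food-bank table: kettle off, find the full tin

## Robot

A 7-joint arm with a two-finger parallel gripper is mounted at the origin on the work surface. World frame = base frame: x ahead of the robot, y to its left, z up, the work surface at z = 0. Lengths are in m, angles in rad, forces in N, time in s.
With the tool pointing down it reaches from about 0.4 to 0.85 m from the base axis. Payload 10.4 kg.
Tool frame: the origin (TCP) lies midway between the tips of the shut fingers; the grasp point (between the pads) lies 19 mm behind it; z points along the fingers, y is the direction in which the jaws open and shut (so a half turn about z gives the same grasp; the last joint's range is limited). The gripper opens to 87 mm and grips with 3 to 60 N. Pads are 19 mm wide; open, the fingers measure 117 mm over their backs; the gripper's body (75 mm by 190 mm) begins 51 mm behind the grasp point.
Start: joints at [-1.298, 0.332, -0.065, 1.46, 0.022, 1.35, -0.088], TCP at [0.182, 0.598, 0.223] pointing down, gripper open.
Joint ranges: [-2.6, 2.6], [-0.5, 2.12], [-1.47, 1.34], [0.16, 2.42], [-1.27, 4.41], [0.06, 2.06], [-2.6, 2.6]. Speed limits (rad/s): [2.22, 2.22, 2.79, 2.79, 3.14, 3.14, 3.14].

## Interface

Orientations are given as a unit quaternion [x, y, z, w].
In Python, from bench import r gives the robot as it stands.
- The arm moves only by the tool carry_out, never from a script. Its argument "commands" is a list that holds one entry, the list of rows, each a list of 5 numbers: the shift along the world's x, y, z in cm, then the turn about the world's z in rad, then the finger opening in cm, from 0 to 8.7. A call has 1 to 10 rows; each row is the pose to reach, as a shift and turn from the pose measured when the call began; what a row does not reach only later rows make up. A row lasts 1/8 s, in which the tool goes at most 62.5 mm and 10.7 degrees, less where a joint would pass 70% of its speed; a pose out of reach is approached as far as the arm can. A call with a gripper value outside its range is refused whole. The fingers move at their own pace and stop on an object; "grip_force" is the grip in N (left out, the last holds). Time passes only in rows, so rows that repeat a pose let the fingers close. It gives the time, the measured TCP pose, the force and the opening at its end, in the units of the state.
- r.read_state(): the state, without advancing time (a new reading comes with each control period).
- r.camera(name): name is "scene" or "top" or "wrist"; returns a dict with "pixels" (420x560x3 uint8, red, green, blue), "fov_y" (degrees; the focal length in pixels is half the picture's height over the tangent of half this angle, whatever the lens; pixels are square), "cx", "cy" (the principal point, pixels), "position" and "attitude" of the camera in the world. Camera axes: x right, y down, z forward; pixel columns grow to the right and rows downward; lengths in m; the calibration is good to about 2 mm. A picture is of the moment at which its call begins. There is no depth.
- r.close_job(): hands the job in, once; it reports no verdict.
Trained networks look in a picture, given as the dict that the camera call returned (one of the last four; its "shot" number tells which), for a name from the list of things; names that differ only in an ending like _2 or _b are one class to them, and where a whole thing is asked for, a point or a joint stands for the part that bears it (a point fixed in the world has none). Each returns a list of dicts, best first, with "p" (0 to 1); they miss things now and then, are a little off and sometimes report something else, mostly with a low value. They report only what shows in the picture. A call takes as long as a camera call.
- r.search_frame(picture, thing): "at" ([x, y, z] in m, in world coordinates, good to about 4 mm: the middle of the surface that is visible of it).
- r.cut_out(picture, thing): "mask" (420x560 bool, what is visible of it).
The state is a dict: "clock": time; "joint_positions": joint angles; "qvel": joint speeds; "joint_efforts": joint torques, N m; "position": TCP position; "orientation": TCP orientation; "force": force on the tool from outside, world axes, zero at the start; "wrist_torque": the same for the moment, N m; "grip_width": finger opening in m.
Only numpy, scipy, OpenCV 4.12 (cv2) and the standard library are available. Lean on these libraries where they do the work, as an engineer would, in place of code of your own. Each camera call takes 0.05 s, during which the arm holds its last target.

## Task

Get the tea table ready: lift the kettle off its hot plate by the handle over its top, and set it down upright in the middle of the round cork mat beside it and let go. Then find by feel which of the three identical closed tea tins is the full, heaviest one, and finish while still holding that tin up in the gripper, upright and still, a good hand's breadth (10 cm) clear above the wooden board, with the two lighter tins standing upright on the board. Do not drop the kettle or a tin, and leave the other things on the table as they are.

Things in the scene. Friction and masses are not known exactly. Their poses are not given: they have to be found in the camera images.
- kettle: steel kettle without water, 0.55 kg, 128 mm across, base 110 mm across, a spout out to 108 mm from the axis on its +x side, and a black bar handle arching over the top, in the plane of the spout; 184 mm high in all. Origin at the centre of its underside, z up. It starts on the hot plate
- kettle_handle (a point): middle of the kettle's straight horizontal handle bar, 174 mm above its underside, on its axis; the bar runs along the kettle's x, 90 mm long, 16 mm wide (along y) and 20 mm high, with about 43 mm of free room below the bar, above the lid's knob
- stand: round black electric hot plate, fixed, 150 mm across and 50 mm high, its flat top 136 mm across, with a control box on its side; origin at the centre of its underside on the table
- mat: round cork mat, fixed, 160 mm across and 5 mm thick; origin at the centre of its underside on the table. It lies beside the hot plate, to its left or its right
- board: wooden board that the three tins stand on in a row, fixed, 130 mm (x) by 360 mm (y), 12 mm thick; origin at the centre of its underside on the table
- tin_a: closed square tea tin of plain metal, 56 x 56 x 95 mm high, plus a round lid disc 44 mm across, 8 mm high, on top; origin under its centre, z up, x and y square to its flat sides, by which it is gripped. All three look the same; which is full changes from run to run, whatever its name or place. The full one weighs 0.50 to 0.60 kg, the others 0.14 to 0.35 kg
- tin_b: closed square tea tin of plain metal, 56 x 56 x 95 mm high, plus a round lid disc 44 mm across, 8 mm high, on top; origin under its centre, z up, x and y square to its flat sides, by which it is gripped. All three look the same; which is full changes from run to run, whatever its name or place. The full one weighs 0.50 to 0.60 kg, the others 0.14 to 0.35 kg
- tin_c: closed square tea tin of plain metal, 56 x 56 x 95 mm high, plus a round lid disc 44 mm across, 8 mm high, on top; origin under its centre, z up, x and y square to its flat sides, by which it is gripped. All three look the same; which is full changes from run to run, whatever its name or place. The full one weighs 0.50 to 0.60 kg, the others 0.14 to 0.35 kg
- carton_a: bystander: green drink carton, 42 x 55 x 115 mm; origin under its centre
- carton_b: bystander: green drink carton, 42 x 55 x 115 mm; origin under its centre
- mug: bystander: blue mug, 76 mm across, 85 mm high, handle on its +y side; origin under its centre
- cake: bystander: wrapped brown cake lying flat, 60 x 100 x 30 mm; origin under its centre
- bar: bystander: red wrapped bar lying flat, 35 x 130 x 16 mm; origin under its centre
- jar: bystander: closed jar, 68 mm across, 100 mm high; origin under its centre

How it is judged:
On the way, in this order (a step that is already met when the one before it is completed fails the run):
1. the kettle is lifted clear of the hot plate (height (world z) of kettle above 0.07 m and contact force between kettle and stand below 0.1 N and contact force between the fingers and kettle above 1 N), for 0.2 s.
2. the kettle stands upright on the cork mat and is let go (horizontal distance between kettle and mat below 0.03 m and angle between kettle's own z axis and vertical below 0.1 rad and height (world z) of kettle below 0.012 m and contact force between the fingers and kettle below 0.1 N), for 0.2 s.
At the end, for the whole second after the job is handed in: Kettle upright (0.1 rad) on the mat, within 30 mm of its centre, let go; full tin held still by the fingers alone, upright within 0.35 rad, underside 80 mm or more above the board; the two lighter tins (each under 4 N on the board) upright on the board, untouched (all of step 2 and ((height (world z) of tin_a above 0.092 m and angle between tin_a's own z axis and vertical below 0.35 rad and linear speed of tin_a below 0.05 m/s and contact force between the fingers and tin_a above 1 N and contact force between tin_a and board below 0.1 N and contact force between tin_a and stand below 0.1 N and contact force between tin_a and kettle below 0.1 N and contact force between tin_a and carton_a below 0.1 N and contact force between tin_a and carton_b below 0.1 N and contact force between tin_a and jar below 0.1 N and contact force between tin_a and mug below 0.1 N and contact force between tin_b and board between 0.5 and 4 N and angle between each of tin_b, tin_c's own z axis and vertical below 0.1 rad and height (world z) of each of tin_b, tin_c below 0.03 m and contact force between each of tin_b, tin_c and the fingers below 0.1 N and contact force between each of tin_b, tin_c and tin_a below 0.1 N and contact force between tin_c and board between 0.5 and 4 N) or (height (world z) of tin_b above 0.092 m and angle between tin_b's own z axis and vertical below 0.35 rad and linear speed of tin_b below 0.05 m/s and contact force between the fingers and tin_b above 1 N and contact force between tin_b and board below 0.1 N and contact force between tin_b and stand below 0.1 N and contact force between tin_b and kettle below 0.1 N and contact force between tin_b and carton_a below 0.1 N and contact force between tin_b and carton_b below 0.1 N and contact force between tin_b and jar below 0.1 N and contact force between tin_b and mug below 0.1 N and contact force between tin_a and board between 0.5 and 4 N and angle between each of tin_a, tin_c's own z axis and vertical below 0.1 rad and height (world z) of each of tin_a, tin_c below 0.03 m and contact force between each of tin_a, tin_c and the fingers below 0.1 N and contact force between each of tin_a, tin_c and tin_b below 0.1 N and contact force between tin_c and board between 0.5 and 4 N) or (height (world z) of tin_c above 0.092 m and angle between tin_c's own z axis and vertical below 0.35 rad and linear speed of tin_c below 0.05 m/s and contact force between the fingers and tin_c above 1 N and contact force between tin_c and board below 0.1 N and contact force between tin_c and stand below 0.1 N and contact force between tin_c and kettle below 0.1 N and contact force between tin_c and carton_a below 0.1 N and contact force between tin_c and carton_b below 0.1 N and contact force between tin_c and jar below 0.1 N and contact force between tin_c and mug below 0.1 N and contact force between tin_a and board between 0.5 and 4 N and angle between each of tin_a, tin_b's own z axis and vertical below 0.1 rad and height (world z) of each of tin_a, tin_b below 0.03 m and contact force between each of tin_a, tin_b and the fingers below 0.1 N and contact force between each of tin_a, tin_b and tin_c below 0.1 N and contact force between tin_b and board between 0.5 and 4 N))); the arm keeps its last pose, push and grip.
It fails at once if the kettle was tipped (over 0.6 rad) (angle between kettle's own z axis and vertical above 0.6 rad).
It fails at once if the kettle or a tin was dropped ((contact force between the fingers and kettle below 0.1 N and linear speed of kettle above 0.6 m/s) or (contact force between the fingers and tin_a below 0.1 N and linear speed of tin_a above 0.6 m/s) or (contact force between the fingers and tin_b below 0.1 N and linear speed of tin_b above 0.6 m/s) or (contact force between the fingers and tin_c below 0.1 N and linear speed of tin_c above 0.6 m/s)).
It fails at once if a bystander was moved more than 40 mm or knocked over (distance of any of carton_a, carton_b, mug, cake, bar, jar from where it was at the start of the episode above 0.04 m or angle between any of carton_a, carton_b, mug, cake, bar, jar's own z axis and vertical above 0.5 rad).
It also fails if it takes over 72 s, if anything falls off the work surface, if the arm or the gripper's body presses on something with over 40 N, if the wrist force passes 120 N, or if a joint passes its speed limit or range.

## Working session

There is one attempt and no reset: what is moved stays moved. The work goes in short steps, Python scripts to look and compute and a tool call to move; the robot and the scene stay as the last step left them, time stands still between calls to the robot, and variables do not carry over. Pictures are saved under pics/ and viewed, and the job is handed in when it is done.

Besides the shell and the picture viewer there is one more tool, called after "Request:" as name(argument=value, ...) on one line, values as JSON. carry_out: Moves the arm, as the interface text tells. Its arguments: {"type":"object","properties":{"commands":{"type":"array"},"grip_force":{"type":"number"}},"required":["commands"]}

```bash
ls; mkdir -p pics
cat > h.py <<'E'
import numpy as np, cv2
from bench import r
from scipy.spatial.transform import Rotation as R
def snap(n,f):
    p=r.camera(n); cv2.imwrite('pics/'+f,p['pixels'][:,:,::-1]); return p
def K(p):
    f=p['pixels'].shape[0]/2/np.tan(np.radians(p['fov_y'])/2); return f
def rot(p):
    a=np.array(p['attitude']); return a if a.shape==(3,3) else R.from_quat(a).as_matrix()
def ray(p,u,v):
    f=K(p); d=rot(p)@np.array([(u-p['cx'])/f,(v-p['cy'])/f,1]); return np.array(p['position']),d
def at_z(p,u,v,z):
    o,d=ray(p,u,v); return o+d*(z-o[2])/d[2]
def proj(p,X):
    c=rot(p).T@(np.array(X)-p['position']); f=K(p); return p['cx']+f*c[0]/c[2],p['cy']+f*c[1]/c[2]
E
python3 - <<'E'
from h import *
s=r.read_state(); print({k:np.round(v,3) for k,v in s.items()})
for n in ['scene','top']:
    p=snap(n,n+'0.png'); print(n,p['position'],p['attitude'],p['fov_y'],p['cx'],p['cy'])
    for t in ['kettle','kettle_handle','stand','mat','board','tin_a','carton_a','mug','cake','bar','jar']:
        print(t,[(np.round(d['at'],3).tolist(),round(d['p'],2)) for d in r.search_frame(p,t) if d['p']>.3])
snap('wrist','wrist0.png')
E
```

```text
pics
{'clock': np.float64(0.0), 'joint_positions': array([-1.298,  0.333, -0.065,  1.461,  0.022,  1.35 , -0.088]), 'qvel': array([ 0.001, -0.   , -0.001, -0.001, -0.002,  0.002, -0.   ]), 'joint_efforts': array([ 1.0000e-03, -6.2325e+01,  2.5000e-02, -3.8989e+01, -6.1000e-02,
        4.0000e-02,  0.0000e+00]), 'position': array([0.182, 0.597, 0.222]), 'orientation': array([ 0.147,  0.989, -0.001, -0.   ]), 'force': array([ 0.47 , -0.054, -1.107]), 'wrist_torque': array([-0.024,  0.034,  0.005]), 'grip_width': np.float64(0.087)}
scene [1.07659942 0.66468665 1.39817774] [ 0.27540234  0.91716763 -0.27611519 -0.08196031] 42.78059572128241 277.08869889899324 203.30490305534045
kettle [([0.557, 0.156, 0.147], 0.85), ([0.74, -0.166, 0.093], 0.38)]
kettle_handle [([0.559, 0.157, 0.148], 0.96)]
stand [([0.586, 0.181, 0.037], 0.95)]
mat [([0.469, 0.328, 0.003], 0.83)]
board [([0.568, -0.211, 0.013], 0.72)]
tin_a [([0.553, -0.225, 0.088], 0.87), ([0.564, -0.089, 0.094], 0.55), ([0.565, -0.358, 0.085], 0.55)]
carton_a [([0.741, -0.045, 0.095], 0.95), ([0.74, -0.162, 0.093], 0.83)]
mug [([0.695,
[... 216 characters left out ...]
56103 ] 52.06500835522093 279.0236940756905 210.15646302985536
kettle [([0.553, -0.367, 0.109], 0.5), ([0.719, 0.267, 0.104], 0.36)]
kettle_handle [([0.534, 0.132, 0.148], 0.67)]
stand [([0.501, 0.094, 0.04], 0.91)]
mat [([0.466, 0.328, 0.009], 0.97), ([0.523, -0.226, 0.01], 0.47)]
board [([0.522, -0.227, 0.012], 0.74), ([0.534, 0.126, 0.142], 0.72), ([0.543, -0.24, 0.109], 0.7)]
tin_a [([0.555, -0.104, 0.106], 0.81), ([0.552, -0.371, 0.108], 0.77), ([0.542, -0.238, 0.11], 0.56)]
carton_a [([0.721, -0.185, 0.116], 0.74), ([0.719, -0.068, 0.114], 0.64)]
mug [([0.69, 0.012, 0.021], 0.93)]
cake [([0.728, 0.148, 0.03], 0.77)]
bar [([0.723, -0.339, 0.014], 0.61)]
jar [([0.722, 0.27, 0.102], 0.9)]
```

View pics/scene0.png

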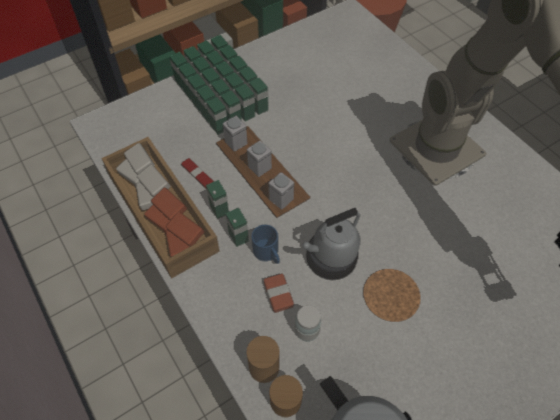

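View pics/top0.png

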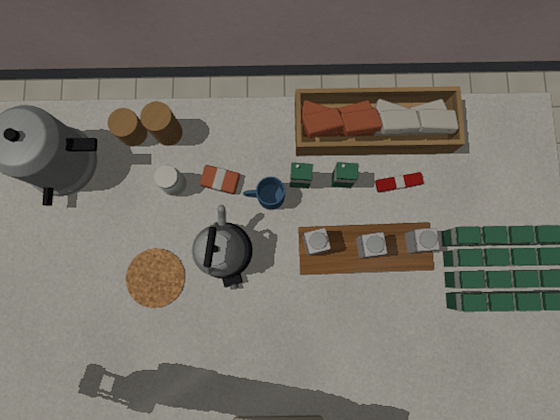

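View pics/wrist0.png

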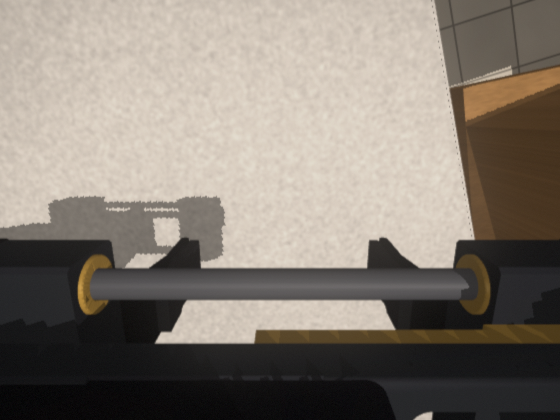

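Run:
```python
import cv2,numpy as np
a=cv2.imread('pics/scene0.png')[195:285,290:380];b=cv2.imread('pics/top0.png')[200:290,180:270]
c=np.hstack([cv2.resize(x,None,fx=4.4,fy=4.4,interpolation=cv2.INTER_CUBIC) for x in (a,b)])
cv2.imwrite('pics/crop0.png',np.clip(c*1.5,0,255).astype('uint8'))
```

```text
(no output)
```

View pics/crop0.png

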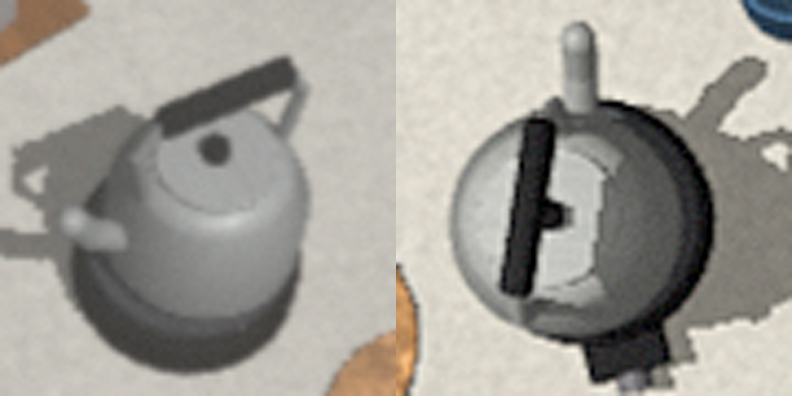

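```bash
cat >> h.py <<'E'
def tri(obs):
    A=np.zeros((3,3));b=np.zeros(3)
    for p,u,v in obs:
        o,d=ray(p,u,v); d=d/np.linalg.norm(d); P=np.eye(3)-np.outer(d,d); A+=P;b+=P@o
    X=np.linalg.solve(A,b); return X,[np.hypot(*(np.array(proj(p,X))-(u,v))) for p,u,v in obs]
E
python3 - <<'E'
from h import *
s=r.camera('scene');t=r.camera('top')
for n,a,b in [('spout end',(328,223.4),(212.7,227.)),('back end',(355.9,211.4),(207.3,267.))]:
    print(n,tri([(s,*a),(t,*b)]))
m=r.cut_out(t,'mat')[0]['mask']; v,u=np.nonzero(m);print('mat top',u.mean(),v.mean(),at_z(t,u.mean(),v.mean(),.005),len(u))
m=r.cut_out(s,'mat')[0]['mask']; v,u=np.nonzero(m);print('mat scene',at_z(s,u.mean(),v.mean(),.005))
print(r.read_state()['clock'], r.read_state()['orientation'])
# stand-like fit: kettle masks
for p,n in ((s,'s'),(t,'t')):
  for d in r.cut_out(p,'kettle')[:2]:
    v,u=np.nonzero(d['mask']);print(n,d['p'],u.min(),u.max(),v.min(),v.max())
  for d in r.cut_out(p,'tin_a')[:4]:
    v,u=np.nonzero(d['mask']);print(n,'tin',d['p'],u.min(),u.max(),v.min(),v.max())
E
```

```text
spout end (array([0.57899188, 0.13730598, 0.2254995 ]), [np.float64(1.2151467982340007), np.float64(1.4052854696808996)])
back end (array([0.49288771, 0.14745585, 0.22090637]), [np.float64(0.2708651067874975), np.float64(0.3241234153017916)])
mat top 155.37726942628905 277.9328249818446 [0.47164903 0.32303548 0.005     ] 2754
mat scene [0.47320921 0.32695667 0.005     ]
1.45 [ 1.47342851e-01  9.89085476e-01  6.52081148e-05 -1.30504518e-05]
s 0.67 303 360 208 267
s tin 0.94 247 271 141 175
s tin 0.7 223 247 116 151
s tin 0.58 269 294 174 209
s tin 0.23 294 321 306 340
t 0.4 299 433 223 274
t tin 0.78 303 330 228 255
t tin 0.64 405 439 228 253
t tin 0.6 356 387 233 257
t tin 0.6 218 252 222 289
```

Request:
carry_out(commands=[[[2, -3, 4, 0, 8.7], [6, -8, 8, 0.02, 8.7], [10, -13, 8, 0.04, 8.7], [14, -18, 8, 0.06, 8.7], [18, -23, 8, 0.09, 8.7], [22, -28, 8, 0.12, 8.7], [26, -33, 8, 0.15, 8.7], [30, -38, 8, 0.18, 8.7], [33, -42, 8, 0.18, 8.7], [35.4, -45.5, 8, 0.18, 8.7]]], grip_force=40)

```text
clock: 2.9
position: [0.5374, 0.1405, 0.3028]
orientation: [0.059, 0.998, 0.0, 0.0]
force: [-0.0, 0.9, -0.3]
grip_width: 0.0869
```

Run:
```python
from h import *
w=snap('wrist','w1.png')
s=r.read_state();print(s['clock'],s['position'],s['force'],R.from_quat(s['orientation']).as_matrix()[:,1])
for X in [(.579,.137,.224),(.493,.1475,.224),(.536,.142,.224)]: print(proj(w,X))
print(w['position'],w['fov_y'])
```

```text
2.95 [0.54015737 0.13366058 0.30272986] [-0.3708283  -6.13370462 -0.14241696] [ 0.12404711  0.99227297 -0.00258273]
(np.float64(284.409988260969), np.float64(264.35276537767055))
(np.float64(284.90651538688354), np.float64(152.25195791678047))
(np.float64(284.31434733845157), np.float64(210.83847085028412))
[0.46888733 0.14932339 0.46576406] 63.93774545491704
```

View pics/w1.png

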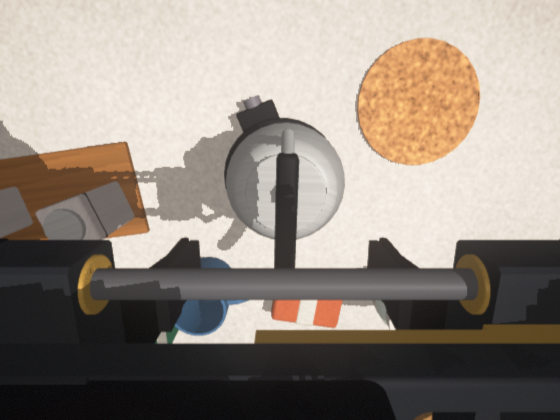

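Request:
carry_out(commands=[[[0, 0, 0, 0, 8.7], [0, 0, 0, 0, 8.7]]])

```text
clock: 3.2
position: [0.5399, 0.134, 0.3028]
orientation: [0.062, 0.998, -0.001, 0.001]
force: [-0.3, 0.4, 0.9]
grip_width: 0.0867
```

Request:
carry_out(commands=[[[-0.4, 0.9, 0, 0.01, 8.7], [-0.4, 0.9, -3, 0.01, 8.7], [-0.4, 0.9, -6, 0.01, 8.7], [-0.4, 0.9, -8.5, 0.01, 8.7], [-0.4, 0.9, -9.8, 0.01, 8.7], [-0.4, 0.9, -9.8, 0.01, 8.7], [-0.4, 0.9, -9.8, 0.01, 4], [-0.4, 0.9, -9.8, 0.01, 0], [-0.4, 0.9, -9.8, 0.01, 0], [-0.4, 0.9, -9.8, 0.01, 0]]], grip_force=40)

```text
clock: 4.45
position: [0.5361, 0.143, 0.205]
orientation: [0.057, 0.998, -0.001, 0.001]
force: [-0.3, 0.1, -0.1]
grip_width: 0.055
```

Request:
carry_out(commands=[[[0, 0, 0, 0, 0], [0, 0, 0, 0, 0], [0, 0, 0, 0, 0], [0, 0, 0, 0, 0]]])

```text
clock: 4.95
position: [0.536, 0.1429, 0.2049]
orientation: [0.057, 0.998, -0.001, 0.001]
force: [0.2, -0.4, -3.0]
grip_width: 0.0155
```

Run:
```python
from h import *
w=snap('wrist','w2.png')
s=r.read_state();print(s['clock'],s['position'],s['force'],s['grip_width'])
```

```text
5.0 [0.53607907 0.14274542 0.20487335] [ 0.98871048 -1.67840231 -1.19420674] 0.015567370370938341
```

View pics/w2.png

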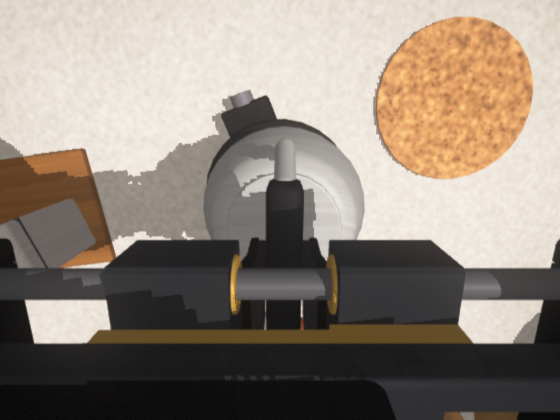

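The bar (column ~285) is between the fingers at width 15.6 mm, so the grasp is good. Lifting slowly.

Request:
carry_out(commands=[[[0, 0, 0.5, 0, 0], [0, 0, 1.5, 0, 0], [0, 0, 3, 0, 0], [0, 0, 4.5, 0, 0], [0, 0, 5, 0, 0], [0, 0, 5, 0, 0], [0, 0, 5, 0, 0], [0, 0, 5, 0, 0]]], grip_force=50)

```text
clock: 6.0
position: [0.5358, 0.1427, 0.2543]
orientation: [0.057, 0.998, -0.002, 0.001]
force: [0.1, -0.3, -4.8]
grip_width: 0.0159
```

Run:
```python
from h import *
w=snap('wrist','w3.png');snap('scene','s3.png')
t=r.camera('top')
s=r.read_state();print(s['clock'],s['position'],s['force'],s['grip_width'],s['wrist_torque'])
for d in r.cut_out(w,'mat')[:1]:
    v,u=np.nonzero(d['mask']);print(u.min(),u.max(),v.min(),v.max()); e=cv2.fitEllipse(max(cv2.findContours(d['mask'].astype('uint8'),0,1)[0],key=len));print(e,at_z(w,*e[0],.005))
for d in r.cut_out(t,'mat')[:1]:
    e=cv2.fitEllipse(max(cv2.findContours(d['mask'].astype('uint8'),0,1)[0],key=len));print(e,at_z(t,*e[0],.005))
```

```text
6.15 [0.53601183 0.14272941 0.25464207] [-0.04221759  0.74394417 -5.10443064] 0.015603525973619647 [-0.00813375  0.04271049  0.04031392]
203 364 126 329
((283.3507995605469, 194.1969451904297), (131.99188232421875, 161.01333618164062), 90.26512145996094) [0.56032376 0.13966493 0.005     ]
```

View pics/s3.png

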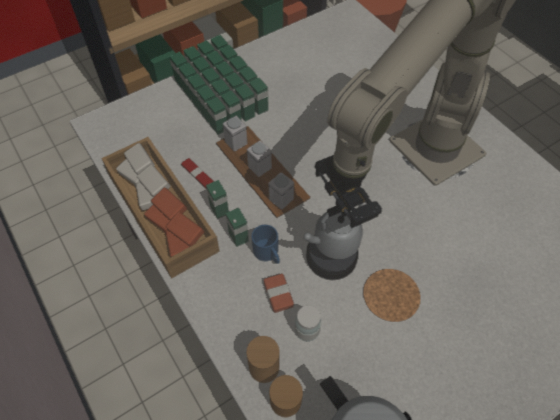

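Run:
```python
from h import *
w=snap('wrist','w4.png'); s=r.camera('scene'); t=r.camera('top')
for n,p in (('w',w),('s',s),('t',t)):
    hsv=cv2.cvtColor(p['pixels'],cv2.COLOR_RGB2HSV)
    m=cv2.inRange(hsv,(5,120,100),(22,255,255)); m=cv2.morphologyEx(m,cv2.MORPH_CLOSE,np.ones((5,5),'uint8'))
    cs=cv2.findContours(m,cv2.RETR_EXTERNAL,cv2.CHAIN_APPROX_NONE)[0]
    for c in sorted(cs,key=cv2.contourArea)[-4:]:
        e=cv2.fitEllipse(c); x=at_z(p,*e[0],.005)
        if x[1]>.2 and x[0]<.6: print(n,np.round(e[0],1),np.round(e[1],1),x)
```

```text
w [433.3 100.1] [128.9 145.6] [0.46894227 0.32686238 0.005     ]
```

Request:
carry_out(commands=[[[-0.6, 1.6, 0, 0, 0], [-1.6, 4.5, 0, 0, 0], [-2.7, 7.5, 0, 0, 0], [-3.8, 10.7, 0, 0, 0], [-4.8, 13.7, 0, 0, 0], [-5.7, 16.2, 0, 0, 0], [-6.3, 17.7, 0, 0, 0], [-6.5, 18.3, 0, 0, 0], [-6.5, 18.3, 0, 0, 0], [-6.5, 18.3, 0, 0, 0]]])

```text
clock: 7.65
position: [0.4717, 0.3246, 0.2549]
orientation: [0.058, 0.998, -0.002, 0.001]
force: [0.4, 0.4, -5.8]
grip_width: 0.0151
```

Run:
```python
from h import *
w=snap('wrist','w5.png');t=snap('top','t5.png');snap('scene','s5.png')
s=r.read_state();print(s['clock'],s['position'],s['force'],s['grip_width'],s['wrist_torque'])
print(proj(t,(.471,.326,.005)))
a=cv2.imread('pics/t5.png')[200:340,80:260];b=cv2.imread('pics/s5.png')[180:340,300:480]
cv2.imwrite('pics/c5.png',np.hstack([cv2.resize(x,(400,340)) for x in (a,b)]))
```

```text
7.8 [0.47152025 0.32503352 0.25493459] [-0.39211904  0.13255784 -5.63097909] 0.015517282234194168 [ 0.0539652  -0.00116339  0.04615492]
(np.float64(154.2688308829678), np.float64(278.19268698104634))
```

View pics/c5.png

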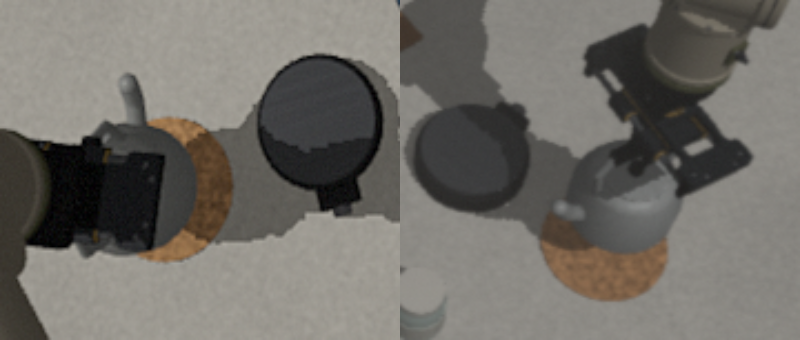

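View pics/w5.png

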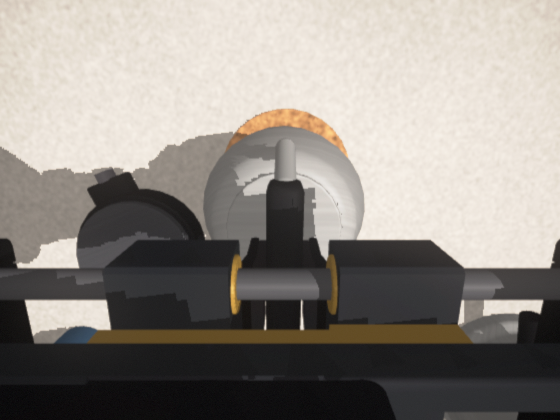

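Request:
carry_out(commands=[[[0, 0, -1.5, 0, 0], [0, 0, -3.5, 0, 0], [0, 0, -5.5, 0, 0], [0, 0, -7.5, 0, 0], [0, 0, -8.7, 0, 0], [0, 0, -9.1, 0, 0], [0, 0, -9.3, 0, 0], [0, 0, -9.4, 0, 0], [0, 0, -9.5, 0, 0], [0, 0, -9.5, 0, 0]]])

```text
clock: 9.05
position: [0.4716, 0.3251, 0.1601]
orientation: [0.058, 0.998, -0.001, 0.001]
force: [-0.2, 0.1, -6.0]
grip_width: 0.0157
```

Run:
```python
from h import *
s=r.read_state();print(s['clock'],s['position'],s['force'],s['grip_width'],s['wrist_torque'])
```

```text
9.05 [0.47156227 0.32510697 0.16010327] [-0.19673526  0.11110662 -6.04946884] 0.015722304343559014 [-0.02212996  0.04421552 -0.00091071]
```

Still carrying full weight (−6 N); inch down.

Request:
carry_out(commands=[[[0, 0, -0.1, 0, 0], [0, 0, -0.2, 0, 0], [0, 0, -0.2, 0, 0]]])

```text
clock: 9.43
position: [0.4722, 0.3253, 0.16]
orientation: [0.058, 0.998, -0.001, 0.002]
force: [-3.6, -3.2, 9.1]
grip_width: 0.0151
```

Request:
carry_out(commands=[[[0, 0, -0.1, 0, 0], [0, 0, -0.2, 0, 0], [0, 0, -0.2, 0, 0]]])

```text
clock: 9.8
position: [0.4727, 0.3256, 0.1601]
orientation: [0.058, 0.998, 0.0, 0.003]
force: [-5.7, -4.7, 14.2]
grip_width: 0.0157
```

Request:
carry_out(commands=[[[-0.1, 0, 0.1, 0, 0], [-0.1, 0, 0.1, 0, 0], [-0.1, 0, 0.1, 0, 4], [-0.1, 0, 0.1, 0, 8], [-0.1, 0, 0.1, 0, 8], [-0.1, 0, 0.1, 0, 8], [-0.1, 0, 0.1, 0, 8], [-0.1, 0, 0.1, 0, 8]]])

```text
clock: 10.8
position: [0.4717, 0.3256, 0.1611]
orientation: [0.058, 0.998, 0.0, 0.003]
force: [0.4, 0.6, -0.0]
grip_width: 0.0676
```

Run:
```python
from h import *
w=snap('wrist','w6.png')
s=r.read_state();print(s['clock'],s['position'],s['force'],s['grip_width'],s['wrist_torque'])
```

```text
10.85 [0.47172074 0.32559724 0.16108494] [-0.13628233 -0.0570102  -0.20609409] 0.07142747175905373 [ 0.00250166  0.02878727 -0.0154056 ]
```

View pics/w6.png

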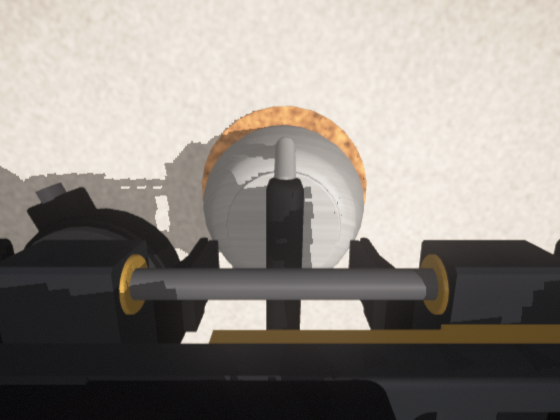

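Request:
carry_out(commands=[[[0, 0, 1.5, 0, 8.7], [0, 0, 5, 0, 8.7], [0, 0, 9, 0, 8.7], [0, 0, 13, 0, 8.7], [0, -3, 14, 0, 8.7], [1, -8, 14, 0, 8.7], [1.5, -13, 14, 0, 8.7], [2, -18, 14, 0, 8.7], [2, -22, 14, 0, 8.7], [2, -22, 14, 0, 8.7]]])

```text
clock: 12.1
position: [0.4922, 0.1021, 0.3027]
orientation: [0.061, 0.998, 0.001, 0.004]
force: [-0.6, 0.1, -0.1]
grip_width: 0.087
```

Run:
```python
from h import *
w=snap('wrist','w7.png');t=snap('top','t7.png');p=snap('scene','s7.png')
s=r.read_state();print(s['clock'],s['position'])
a=cv2.imread('pics/t7.png')[210:280,290:450];b=cv2.imread('pics/s7.png')[105:225,210:320]
cv2.imwrite('pics/c7.png',np.vstack([cv2.resize(a,None,fx=4,fy=4,interpolation=2)]))
cv2.imwrite('pics/d7.png',cv2.resize(b,None,fx=5,fy=5,interpolation=2))
```

```text
12.25 [0.49164131 0.10669382 0.30168117]
```

View pics/c7.png

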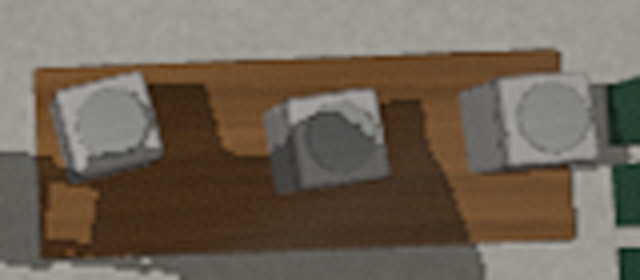

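View pics/d7.png

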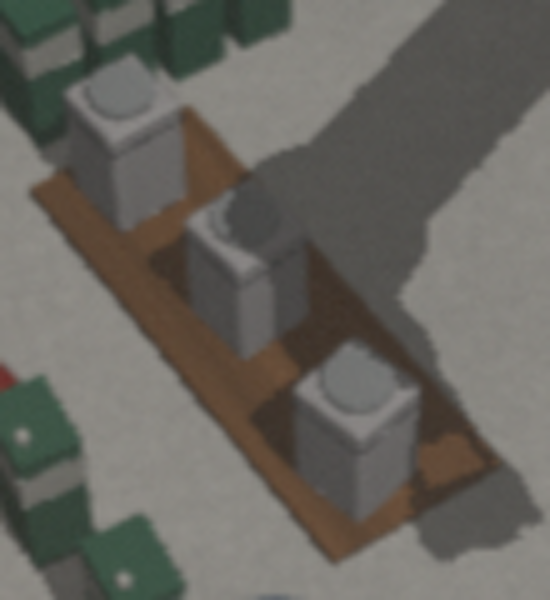

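View pics/s7.png

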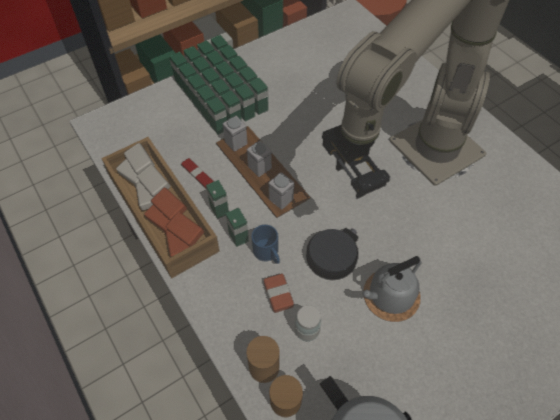

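View pics/w7.png

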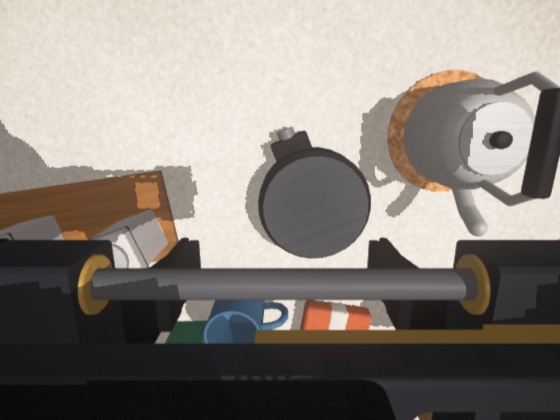

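Run:
```python
from h import *
s=r.camera('scene');t=r.camera('top')
L={'1':((281.4,180.4),(318.5,240.25)),'2':((260,147.6),(376,245)),'3':((234.4,123),(428,239.25))}
for k,(a,b) in L.items():
    print(k,tri([(s,*a),(t,*b)]), at_z(t,*b,.115), at_z(s,*a,.115))
C={'1':[(55,95),(142,73),(160,158),(73,180)],'2':[(290,98),(376,88),(388,174),(300,187)],'3':[(499,80),(587,73),(598,160),(506,168)]}
for k,c in C.items():
    X=np.array([at_z(t,290+a/4,210+b/4,.107)[:2] for a,b in c]); 
    e=[X[1]-X[0],X[2]-X[1],X[3]-X[2],X[0]-X[3]]
    ang=[(np.degrees(np.arctan2(v[1],v[0]))+45)%90-45 for v in e]
    print(k,X.mean(0),[round(float(np.linalg.norm(v)),3) for v in e],np.round(ang,1))
q=r.read_state();print(q['clock'],q['position'],np.degrees(np.arctan2(*R.from_quat(q['orientation']).as_matrix()[[1,0],1])),q['joint_positions'])
```

```text
1 (array([ 0.55659686, -0.10773633,  0.11366544]), [np.float64(0.5349906504441935), np.float64(0.6406417314441607)]) [ 0.55763679 -0.10871954  0.115     ] [ 0.55608047 -0.10573576  0.115     ]
2 (array([ 0.54258285, -0.24866275,  0.11348886]), [np.float64(0.6538542003659323), np.float64(0.821407192749054)]) [ 0.54390117 -0.24981147  0.115     ] [ 0.54198628 -0.24590762  0.115     ]
3 (array([ 0.55573361, -0.3784058 ,  0.11321257]), [np.float64(0.28991902237540285), np.float64(0.37905250267626744)]) [ 0.55621674 -0.37851739  0.115     ] [ 0.55595966 -0.37610559  0.115     ]
1 [ 0.55504986 -0.10530455] [0.056, 0.054, 0.056, 0.054] [13.4 10.2 13.3 10.6]
2 [ 0.54663279 -0.24828114] [0.054, 0.054, 0.055, 0.055] [5.8 5.  7.5 3.9]
3 [ 0.55500115 -0.37834296] [0.055, 0.054, 0.057, 0.055] [3.7 3.2 4.1 0.9]
12.35 [0.49156431 0.10697449 0.30125398] 83.46856472541398 [-0.682724    0.00985578  0.38275821  1.67153563 -0.00243933  1.45546431
  1.15707987]
```

Request:
carry_out(commands=[[[1, -3, 0, 0.04, 8.7], [2, -7, 0, 0.1, 8.7], [3, -11, 0, 0.16, 8.7], [4.5, -15, -2, 0.22, 8.7], [5.5, -18, -4, 0.28, 8.7], [6.2, -20.5, -6, 0.32, 8.7], [6.5, -21.4, -8, 0.32, 8.7], [6.5, -21.4, -8, 0.32, 8.7], [6.5, -21.4, -8, 0.32, 8.7]]])

```text
clock: 13.48
position: [0.557, -0.1059, 0.222]
orientation: [-0.104, 0.995, 0.001, 0.003]
force: [1.0, -0.6, 0.7]
grip_width: 0.0871
```

Run:
```python
from h import *
w=snap('wrist','w8.png')
q=r.read_state();print(q['clock'],q['position'],np.degrees(np.arctan2(*R.from_quat(q['orientation']).as_matrix()[[1,0],1])),q['force'])
for c in [(28,28),(28,-28),(-28,-28),(-28,28)]:
    a=np.radians(12);M=np.array([[np.cos(a),-np.sin(a)],[np.sin(a),np.cos(a)]]);x=M@(np.array(c)/1000)+(.556,-.107)
    print(proj(w,(*x,.107)))
```

```text
13.525 [ 0.55712806 -0.10592708  0.22221899] 101.89427786320145 [0.71754709 0.06671265 0.61174975]
(np.float64(314.21277250631175), np.float64(229.91901813316423))
(np.float64(249.93534491363337), np.float64(230.11842031485938))
(np.float64(247.9591301190601), np.float64(166.04303836293298))
(np.float64(315.6433805095898), np.float64(165.83895560664214))
```

View pics/w8.png

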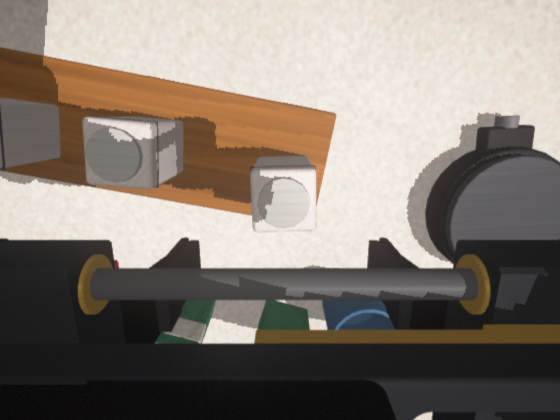

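Request:
carry_out(commands=[[[-0.1, 0, -4, 0, 8.7], [-0.1, 0, -8, 0, 8.7], [-0.1, 0, -12, 0, 8.7], [-0.1, 0, -15, 0, 8.7], [-0.1, 0, -16.2, 0, 8.7], [-0.1, 0, -16.2, 0, 8.7], [-0.1, 0, -16.2, 0, 4], [-0.1, 0, -16.2, 0, 4], [-0.1, 0, -16.2, 0, 4], [-0.1, 0, -16.2, 0, 4]]], grip_force=35)

```text
clock: 14.78
position: [0.5563, -0.106, 0.0605]
orientation: [-0.104, 0.995, 0.001, 0.003]
force: [0.1, 1.1, 1.9]
grip_width: 0.0561
```

Request:
carry_out(commands=[[[0, 0, 0, 0, 4], [0, 0, 0, 0, 4], [0, 0, 0.5, 0, 4], [0, 0, 1.5, 0, 4], [0, 0, 2.5, 0, 4], [0, 0, 3, 0, 4], [0, 0, 3, 0, 4], [0, 0, 3, 0, 4], [0, 0, 3, 0, 4]]])

```text
clock: 15.9
position: [0.5561, -0.1059, 0.0902]
orientation: [-0.104, 0.995, 0.001, 0.003]
force: [-0.3, 0.0, -6.9]
grip_width: 0.0557
```

Run:
```python
from h import *
F=[]
for i in range(8): r.camera('wrist'); q=r.read_state(); F.append(q['force'][2])
w=snap('wrist','w9.png');print(q['clock'],q['position'],np.round(F,2),np.mean(F),q['grip_width'])
```

```text
16.3 [ 0.55628342 -0.1059892   0.0904727 ] [-6.26 -5.34 -4.63 -5.26 -5.92 -5.6  -4.96 -5.17] -5.394336719483954 0.055770572541104416
```

View pics/w9.png

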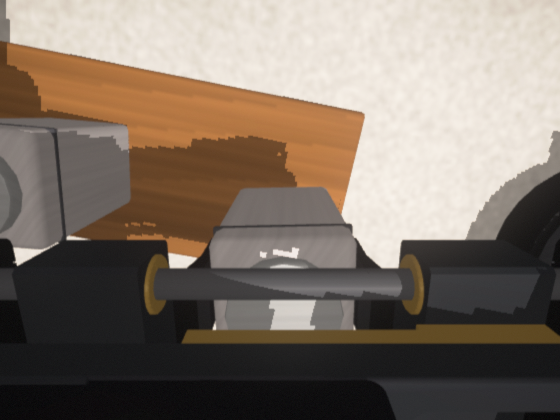

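Request:
carry_out(commands=[[[0, 0, 1, 0, 4], [0, 0, 3, 0, 4], [0, 0, 5, 0, 4], [0, 0, 7, 0, 4], [0, 0, 8.5, 0, 4], [0, 0, 8.8, 0, 4], [0, 0, 8.8, 0, 4], [0, 0, 8.8, 0, 4], [0, 0, 8.8, 0, 4], [0, 0, 8.8, 0, 4]]])

```text
clock: 17.6
position: [0.5562, -0.106, 0.1782]
orientation: [-0.104, 0.995, 0.001, 0.003]
force: [0.6, -0.1, -5.8]
grip_width: 0.0555
```

Run:
```python
from h import *
F=[]
for i in range(16): r.camera('wrist'); q=r.read_state(); F.append(q['force'][2])
w=snap('scene','s10.png');snap('top','t10.png');print(q['clock'],q['position'],np.mean(F),np.std(F),q['grip_width'],q['qvel'])
```

```text
18.4 [ 0.55628723 -0.1059708   0.17848372] -5.501826843558046 0.4744790021184943 0.05571215268149465 [ 0.00037593  0.00080897  0.00064035  0.00302511 -0.00057079 -0.00137866
  0.00104705]
```

View pics/s10.png

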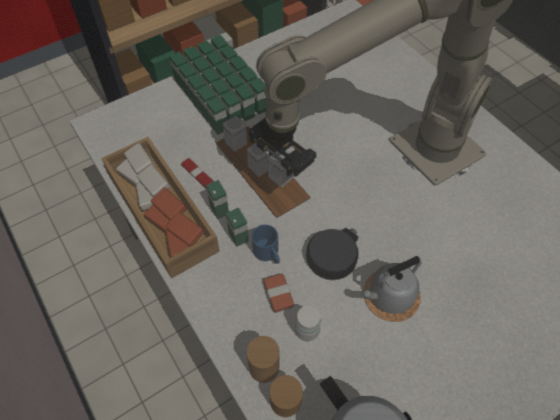

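View pics/t10.png

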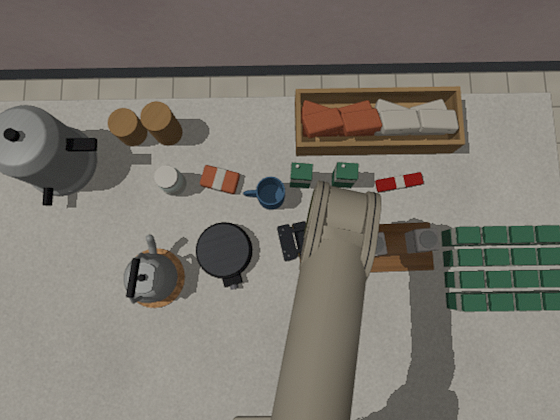

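Run:
```python
from h import *
s=r.camera('scene');t=r.camera('top')
a=cv2.imread('pics/t10.png')[220:320,100:200];b=cv2.imread('pics/s10.png')[240:330,345:435]
cv2.imwrite('pics/c10.png',np.clip(np.hstack([cv2.resize(x,(400,400),interpolation=2) for x in (a,b)])*1.4,0,255))
for n,p in (('s',s),('t',t)):
    c=rot(p)
    print(n,'handle ctr if centred',proj(p,(.471,.326,.179)),'mat',proj(p,(.471,.326,.005)))
```

```text
s handle ctr if centred (np.float64(404.0918690474022), np.float64(265.8953666375635)) mat (np.float64(391.9238077413393), np.float64(294.11877074796746))
t handle ctr if centred (np.float64(132.16011205034408), np.float64(278.4026389624934)) mat (np.float64(154.2688308829678), np.float64(278.19268698104634))[ WARN:0@2.135] global loadsave.cpp:1063 imwrite_ Unsupported depth image for selected encoder is fallbacked to CV_8U.
```

View pics/c10.png

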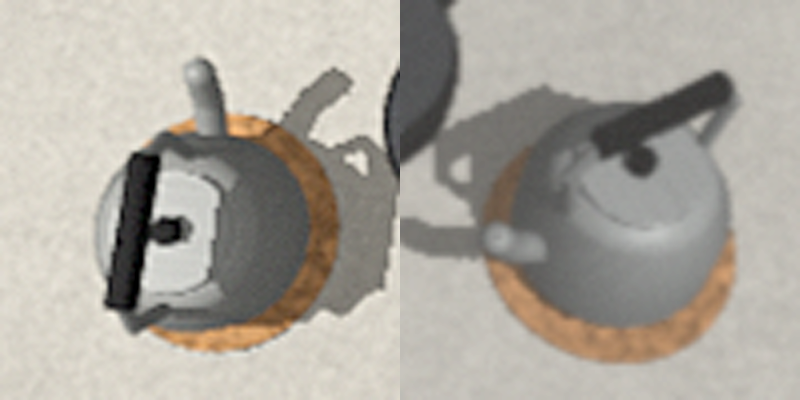

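Run:
```python
from h import *
q=r.read_state();print(q['clock'],q['position'],q['grip_width'],q['force']);print(r.close_job())
```

```text
18.6 [ 0.5562889  -0.1060091   0.17848407] 0.055971906946571816 [ 0.07637669  0.86828128 -6.01106597]
the job is handed in; nothing more can be done
None
```

The job is handed in at 18.6 s on the robot's clock. The kettle stands on the cork mat, let go, and the gripper is holding the full tea tin up. No verdict came back.

- **Kettle:** I lifted it off the hot plate by the handle bar and set it down upright. In both the scene and top views the handle centre lies within about 1 px of where it would be if the kettle were centred on the mat. The mat-centre estimates themselves differed by about 4 mm between views, well inside the 30 mm allowed.
- **Tin:** The first tin I lifted, the one nearest the hot plate, pulled −5.5 N averaged over 16 readings (single readings scatter by about 0.5 N). That is roughly 0.56 kg, within the full tin's range of 0.50–0.60 kg and well above the lighter tins' maximum of 0.35 kg. I therefore did not lift the other two to compare.
- **Final state:** The tin was held still at a 56 mm opening, with its underside about 0.13 m above the table, or 0.12 m above the board. That height comes from the arm's lift, not from a picture of the tin's underside.
- **Other things:** The other two tins were never touched. The last pictures show nothing else visibly moved or knocked over, though the arm partly hid the middle tin.

No check failed. The one thing to note is that the kettle was pressed onto the mat with about 14 N just before release, after it had still been hanging just above the mat at the height I had calculated.

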